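# Make up two practical-class kits in the lab store

### The arm

A 6-joint arm with a two-finger parallel gripper is mounted at the origin on the work surface. World frame = base frame: x ahead of the robot, y to its left, z up, the work surface at z = 0. Lengths are in m, angles in degrees, forces in N, time in s.
With the tool pointing down it reaches from about 0.325 to 0.875 m from the base axis. Payload 4.4 kg.
Tool frame: the origin (TCP) lies midway between the tips of the shut fingers; the grasp point (between the pads) lies 19 mm behind it (bot.pinch_z is the distance from the TCP to the grasp point, in m); z points along the fingers, y is the line along which they close (so a half turn about z gives the same grasp; the last joint's range is limited). The gripper opens to 85 mm and grips with 20 to 120 N. Pads are 22 mm wide; open, the fingers measure 114 mm over their backs; the gripper's body (76 mm by 85 mm) begins 54 mm behind the grasp point. The pads swing forward as they close: fully open they stand 13 mm farther back than shut.
Start: joints at [-76.003, 11.837, 88.321, -0, 79.842, -8.623], TCP at [0.221, -0.531, 0.231] pointing down, gripper open.
Joint ranges: [-156.59, 156.59], [-49.26, 127.26], [12.9, 141.05], [-63.56, 243.56], [4.71, 150.69], [-161.64, 161.64]. Speed limits (degrees/s): [159.86, 159.86, 180, 180, 180, 180].

### API

Orientations are given as a 3x3 rotation matrix whose columns are the frame's x, y, z axes.
In Python, from workcell import status, cams, workorder, bot gives the robot as it stands. The module is installed in compiled form; this text tells all that it offers.
- The arm moves only by the tool jog_arm, never from a script. Its argument "targets" is a list of rows, each a list of 5 numbers: the opening, from 0 (shut) to 1 (fully open), then the shift along the tool's x, y, z in fractions of the full range, 1 being 1000 mm, then the turn about the tool's z in parts of the range, where 1.0 means 4 rad. A call has 1 to 20 rows; each row is the pose to reach, as a shift and turn from the pose commanded when the call began, along the tool's axes at that moment; what a row does not reach only later rows make up. A row lasts 1/12 s, in which the tool goes at most 41.7 mm and 7.16 degrees, less where a joint would pass 70% of its speed; a pose out of reach is approached as far as the arm can. Shift and turn numbers lie between -1 and 1, and a call with a number outside is refused. A call with a gripper value outside its range is refused whole. The fingers move at their own pace and stop on an object; "force" is the grip in N (left out, the last holds). Time passes only in rows, so rows that repeat a pose let the fingers close. It gives the time, the measured TCP pose, the force, the opening and the grip force at its end, in the units of the state.
- status.sense(): the state, without advancing time (a new reading comes with each control period).
- cams.read_camera(name): name is "side" or "top" or "wrist"; returns a dict with "frame" (480x640x3 uint8, red, green, blue), "fov_y" (degrees; the focal length in pixels is half the picture's height over the tangent of half this angle, whatever the lens; pixels are square), "cx", "cy" (the principal point, pixels), "rvec" (rotation vector, rad) and "tvec" (3), from world to camera coordinates, as OpenCV has them. Camera axes: x right, y down, z forward; pixel columns grow to the right and rows downward; lengths in m; the calibration is good to about 2 mm. A picture is of the moment at which its call begins. There is no depth.
- workorder.sign_off(): hands the job in; it is judged then, once.
Trained networks look in a picture, given as the dict that the camera call returned (one of the last four; its "shot" number tells which), for a name from the list of things; names that differ only in an ending like _2 or _b are one class to them, and where a whole thing is asked for, a point or a joint stands for the part that bears it (a point fixed in the world has none). Each returns a list of dicts, best first, with "score" (0 to 1); they miss things now and then, are a little off and sometimes report something else, mostly with a low value. They report only what shows in the picture. A call takes as long as a camera call. They do not tell look-alikes from the thing itself.
- cams.outline_of(picture, thing): "pixels" (480x640 bool, what is visible of it) and "xy" ([column, row] in pixels, amid what is visible of it).
The state is a dict: "clock": time; "joints": joint angles; "dq": joint speeds; "effort": joint torques, N m; "position": TCP position; "ee_rot": TCP orientation; "ft_force": force on the tool from outside, world axes, zero at the start; "ft_torque": the same for the moment, N m; "grip_width": finger opening in m; "grip_force": force on a finger pad.
Only numpy, scipy, OpenCV 4.12 (cv2) and the standard library are available. Lean on these libraries where they do the work, as an engineer would, in place of code of your own. Each camera call takes 0.05 s, during which the arm holds its last target. There are 200 camera calls.

### The job

Make up the two kits for the next class. In the longer tray, lay the long measuring cylinder along the pair of V-notches so that both rails cradle it between its two flanges, and set the small cork ring flat in the middle of the rubber pad; in the shorter tray do the same with the short measuring cylinder and the large cork ring, and then seat the porcelain dish upright in that ring. Leave the tall cylinder, the tripod and the amber bottle where they stand.

Things in the scene. Friction and masses are not known exactly. Their poses are not given: they have to be found in the camera images.
- cyl_long: Long measuring cylinder lying level: clear glass barrel 16 mm in diameter, grey graduations, 180 mm long, 90 g. Two white hexagonal flanges (34 mm across flats, 8 mm thick) stop it rolling: foot at the -x end, collar near the +x end; 144 mm of barrel between them. Origin: on the axis midway between the flanges, 17 mm up at the start; x along the axis.
- cyl_short: Short measuring cylinder lying level: clear glass barrel 16 mm in diameter, grey graduations, 130 mm long, 60 g. Two white hexagonal flanges (34 mm across flats, 8 mm thick) stop it rolling: foot at the -x end, collar near the +x end; 100 mm of barrel between them. Origin: on the axis midway between the flanges, 17 mm up at the start; x along the axis.
- ring_large: Large cork ring lying flat, 66 mm outside, 40 mm hole, 24 mm high, 30 g. Origin: centre of its underside, z up.
- ring_small: Small cork ring lying flat, 46 mm outside, 22 mm hole, 24 mm high, 15 g. Origin: centre of its underside, z up.
- dish: White porcelain evaporating dish, 32 mm high, 60 g: foot 26 mm across, wall flaring evenly to 58 mm at 22 mm height, then an upright rim band from 22 to 32 mm (grip it there); tiny pouring lip at +x. Origin: centre of underside, z up. Seated in the large ring it centres itself, underside about 14 mm above the ring's underside.
- tray_long: Longer fixed plywood tray, 180 (x) by 200 mm (y), floor 6 mm, lips 10 mm high. Origin: centre of underside. At x=+52, y=+-45 mm: two rails (10 mm thick in y, 40 wide in x, top at z 40) with 90 deg V-notches 12 deep, centred on x=+52; a 16 mm barrel seated in both lies along y, axis at z 39. Flat black rubber pad 70 mm across centred at x=-40, y=0, at floor height.
- tray_short: Shorter fixed plywood tray, 180 (x) by 150 mm (y), floor 6 mm, lips 10 mm high. Origin: centre of underside. At x=+52, y=+-30 mm: two rails (10 mm thick in y, 40 wide in x, top at z 40) with 90 deg V-notches 12 deep, centred on x=+52; a 16 mm barrel seated in both lies along y, axis at z 39. Flat black rubber pad 90 mm across centred at x=-40, y=0, at floor height.
- tall_cylinder: Bystander: tall clear glass graduated cylinder, upright, 248 mm high, barrel 34 mm, white hexagonal foot 76 mm. Origin: centre of its underside. Leave alone.
- tripod: Bystander: chrome tripod stand, 182 mm high, ring 98 mm across, feet about 128 mm across. Origin: centre between the feet, at the surface. Leave alone.
- amber_bottle: Bystander: amber glass bottle with white cap, 60 mm in diameter, 130 mm high. Origin: centre of its underside. Leave alone.
Not all that is in view belongs to the job. Leave any pink or yellow look-alike of the ring_large alone.

How it is judged:
By the outcome, as a careful person would: the job done as asked, in the order asked, and still so for the second after the job is handed in, with the robot touching nothing.
It also fails if it takes over 128 s, if anything falls off the work surface, if the arm or the gripper's body presses on something with over 40 N, if the wrist force passes 120 N, or if a joint passes its speed limit or range.

## Working session

There is one attempt and no reset: what is moved stays moved. The work goes in short steps, Python scripts to look and compute and a tool call to move; the robot and the scene stay as the last step left them, time stands still between calls to the robot, and variables do not carry over. Pictures are saved under pics/ and viewed, at most 16 in all, crops included, and the job is handed in when it is done.

Besides the shell and the picture viewer there is one more tool, called after ">>>" by a JSON object that holds its "method" and its "body", one argument or row to a line. jog_arm: Moves the arm, as the interface text tells. Its arguments: {"type":"object","properties":{"targets":{"type":"array","items":{"type":"array","items":{"type":"number"}}},"force":{"type":"number"}},"required":["targets"]}

```bash
mkdir -p pics
cat > h.py <<'E'
import numpy as np, cv2
from workcell import status, cams, workorder, bot
def shot(n,save=None):
    p=cams.read_camera(n)
    if save: cv2.imwrite(f'pics/{save}.png',p['frame'][:,:,::-1])
    return p
def K(p):
    f=240/np.tan(np.radians(p['fov_y']/2)); return np.array([[f,0,p['cx']],[0,f,p['cy']],[0,0,1]])
def proj(p,X): return cv2.projectPoints(np.float64(X).reshape(-1,1,3),np.float64(p['rvec']),np.float64(p['tvec']),K(p),None)[0].reshape(-1,2)
def back(p,uv,z):
    R=cv2.Rodrigues(np.float64(p['rvec']))[0]; C=-R.T@np.float64(p['tvec']).ravel()
    uv=np.float64(uv).reshape(-1,2); d=np.c_[uv,np.ones(len(uv))]@np.linalg.inv(K(p)).T@R
    return C+d*((z-C[2])/d[:,2:])
E
python3 - <<'E'
from h import *
for n in ('top','side'):
    p=shot(n,n+'0')
    print(n,p['fov_y'],p['cx'],p['cy'],back(p,[[320,240]],0).round(3), (-cv2.Rodrigues(np.float64(p['rvec']))[0].T@np.float64(p['tvec']).ravel()).round(3))
    for t,z in [('cyl_long',.017),('cyl_short',.017),('ring_large',.024),('ring_small',.024),('dish',.03),('tray_long',.006),('tray_short',.006),('tall_cylinder',0),('tripod',0),('amber_bottle',0)]:
        for o in cams.outline_of(p,t)[:4]:
            print(t,round(o['score'],2),np.round(o['xy']),int(o['pixels'].sum()),back(p,o['xy'],z)[0].round(3))
E
```

```text
top 49.67445899276514 319.4973103024564 243.92286863649855 [[0.568 0.003 0.   ]] [ 0.479 -0.013  0.99 ]
cyl_long 0.55 [270. 217.] 947 [0.611 0.097 0.017]
cyl_long 0.22 [392. 289.] 384 [ 0.474 -0.131  0.017]
cyl_short 0.88 [378. 192.] 641 [ 0.656 -0.108  0.017]
cyl_short 0.44 [327. 120.] 1188 [ 0.799 -0.013  0.017]
ring_large 0.85 [243. 377.] 688 [0.315 0.146 0.024]
ring_large 0.84 [325. 298.] 628 [ 0.457 -0.006  0.024]
ring_large 0.75 [363. 343.] 676 [ 0.376 -0.076  0.024]
ring_large 0.73 [290. 355.] 781 [0.355 0.059 0.024]
dish 0.67 [256. 297.] 749 [0.461 0.122 0.03 ]
dish 0.53 [495. 150.] 1440 [ 0.733 -0.327  0.03 ]
tray_long 0.74 [327. 121.] 1180 [ 0.799 -0.012  0.006]
tray_long 0.64 [517. 282.] 10447 [ 0.485 -0.366  0.006]
tray_short 0.96 [136. 283.] 7645 [0.488 0.353 0.006]
tall_cylinder 0.81 [157. 148.] 2327 [0.751 0.319 0.   ]
tripod 0.72 [489. 121.] 1206 [ 0.798 -0.327  0.   ]
amber_bottle 0.88 [326. 120.] 1161 [ 0.803 -0.012  0.   ]
side 56.32533823928829 317.2640018599098 238.82829313226318 [[ 0.574 -0.065  0.   ]] [0.426 0.849 0.62 ]
cyl_long 0.95 [292. 277.] 661 [0.607 0.11  0.017]
cyl_short 0.67 [292. 222.] 376 [ 0.654 -0.111  0.017]
cyl_short 0.18 [285. 150.] 570 [ 0.778 -0.568  0.017]
ring_large 0.92 [426. 215.] 450 [ 0.316 -0.194  0.024]
ring_large 0.85 [411. 241.] 520 [ 0.354 -0.063  0.024]
ring_large 0.68 [431. 302.] 855 [0.315 0.15  0.024]
ring_large 0.67 [363. 256.] 587 [0.462 0.017 0.024]
ring_small 0.84 [367. 228.] 278 [ 0.461 -0.104  0.024]
dish 0.6 [359. 283.] 474 [0.46  0.124 0.03 ]
tray_long 0.88 [368. 187.] 2026 [ 0.477 -0.362  0.006]
tray_short 0.63 [333. 380.] 8195 [0.483 0.357 0.006]
tall_cylinder 0.82 [209. 289.] 3106 [0.777 0.16  0.   ]
tripod 0.76 [286. 152.] 637 [ 0.78 -0.59  0.  ]
tripod 0.6 [292. 222.] 375 [ 0.662 -0.138  0.   ]
amber_bottle 0.91 [233. 225.] 1061 [ 0.809 -0.095  0.   ]
```

View pics/top0.png

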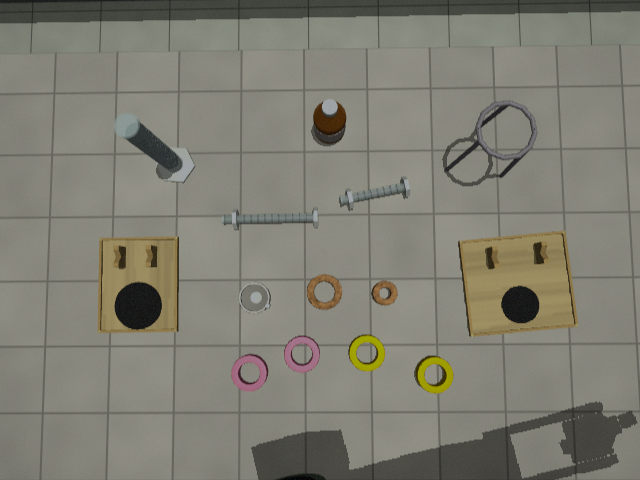

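View pics/side0.png

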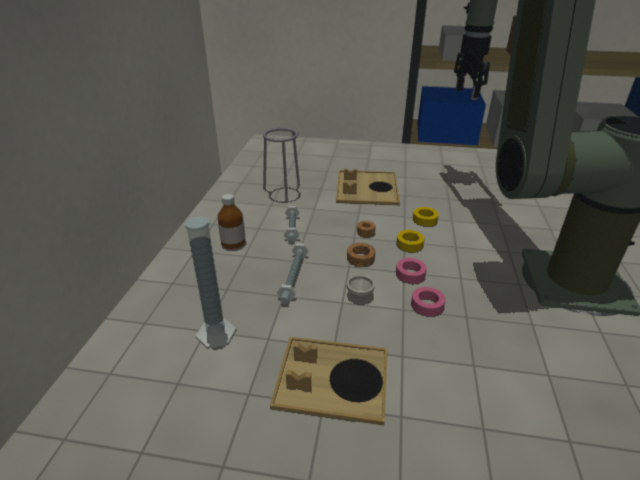

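The top view shows three kinds of ring. The cork rings are the large one at (324,292) and the small one at (385,293). The pink look-alikes are at (249,373) and (302,354), and the yellow ones at (367,353) and (435,375). The long cylinder is at (270,218), the short at (378,192) and the dish at (255,298). The short tray is at (138,285) and the long tray at (518,283).

For ring_large I choose the cork one, since it is the only one that is neither pink nor yellow. Next I fit poses from the silhouettes.

```bash
cat > fit.py <<'E'
from h import *
from scipy.optimize import minimize
def circ(r,z,n=48,ph=0):
    a=np.arange(n)*2*np.pi/n+ph; return np.c_[r*np.cos(a),r*np.sin(a),np.full(n,z)]
def box(a,b,h): return np.array([[i*a/2,j*b/2,k] for i in(-1,1) for j in(-1,1) for k in(0,h)])
def cyl(half,stub):
    f=circ(.034/3**.5,0,6); g=circ(.008,0,16)
    P=[np.c_[np.full(6,x),f[:,:2]+0] for x in(-half-.008,-half,half,half+.008)]+[np.c_[np.full(16,half+.008+stub),g[:,:2]]]
    P=np.vstack(P); P[:,2]+=.017
    return P
def hexrot(P):  # flats down: swap so that a flat lies at the bottom
    return P
M=dict(cyl_long=cyl(.072,.020),cyl_short=cyl(.050,.014),
 ring_large=np.vstack([circ(.033,0),circ(.033,.024)]),ring_small=np.vstack([circ(.023,0),circ(.023,.024)]),
 dish=np.vstack([circ(.013,0),circ(.029,.022),circ(.029,.032)]),tray_long=box(.18,.2,.01),tray_short=box(.18,.15,.01))
def world(P,q,z=0):
    c,s=np.cos(q[2]),np.sin(q[2]); return P@np.array([[c,s,0],[-s,c,0],[0,0,1]])+[q[0],q[1],z]
S=4
def hull(p,P,shape=(480*S,640*S)):
    m=np.zeros(shape,np.uint8); h=cv2.convexHull((proj(p,P)*S+S/2).astype(np.int32)); cv2.fillPoly(m,[h],1); return m
def masks(p,t,near,rad=40):
    for o in cams.outline_of(p,t):
        if np.hypot(*(np.array(o['xy'])-near))<rad:
            m=cv2.resize(o['pixels'].astype(np.uint8),None,fx=S,fy=S,interpolation=cv2.INTER_NEAREST)
            n,l,st,_=cv2.connectedComponentsWithStats(m); 
            pts=np.argwhere(m)[:,::-1].astype(np.int32); k=np.zeros_like(m); cv2.fillPoly(k,[cv2.convexHull(pts)],1); return k
def fit(t,q0,pm,z=0,yaw=True):
    def cost(q):
        q=[q[0],q[1],q[2]/5 if yaw else q0[2]]; c=0
        for p,m in pm:
            h=hull(p,world(M[t],q,z)); c+=1-(h&m).sum()/(h|m).sum()
        return c/len(pm)
    x0=np.array([q0[0],q0[1],q0[2]*5]); sim=np.vstack([x0]+[x0+d for d in([.012,0,0],[0,.012,0],[0,0,.4])])
    r=minimize(cost,x0,method='Nelder-Mead',options=dict(initial_simplex=sim,xatol=2e-4,fatol=1e-4,maxiter=120))
    return np.array([r.x[0],r.x[1],r.x[2]/5 if yaw else q0[2]]),r.fun
E
cat > m1.py <<'E'
from fit import *
G=dict(cyl_long=(.61,.097,np.pi/2),cyl_short=(.656,-.108,np.pi/2+.2),ring_large=(.457,-.006,0),ring_small=(.461,-.104,0),dish=(.461,.122,0),tray_long=(.485,-.366,.08),tray_short=(.488,.353,0))
P=[shot('top'),shot('side')]
for t,q in G.items():
    pm=[]
    for p in P:
        m=masks(p,t,proj(p,[*q[:2],.01])[0])
        pm.append((p,m)); 
    y=t[:2] in('cy','tr')
    out=[]
    for sel in ([pm[0]],[pm[1]],pm):
        if all(m is not None for _,m in sel):
            r,c=fit(t,q,sel,yaw=y); out.append((r.round(4).tolist(),round(c,3)))
        else: out.append(None)
    print(t,out)
E
python3 m1.py; python3 -c "
from h import *
s=status.sense(); print(s['position'],np.round(s['ee_rot'],3),s['joints'])"
```

```text
cyl_long [([0.611, 0.0871, 1.6071], np.float64(0.07)), ([0.6084, 0.0866, 1.5923], np.float64(0.048)), ([0.6092, 0.0869, 1.5888], np.float64(0.072))]
cyl_short [([0.659, -0.1069, 1.7561], np.float64(0.085)), ([0.6542, -0.109, 1.7661], np.float64(0.043)), ([0.6558, -0.1085, 1.756], np.float64(0.125))]
ring_large [([0.4711, -0.0043, 0.0], np.float64(0.04)), None, None]
ring_small [([0.468, -0.117, 0.0], np.float64(0.071)), ([0.4644, -0.1192, 0.0], np.float64(0.085)), ([0.4669, -0.1178, 0.0], np.float64(0.111))]
dish [([0.4617, 0.1258, 0.0], np.float64(0.046)), ([0.458, 0.1231, 0.0], np.float64(0.03)), ([0.4595, 0.1251, 0.0], np.float64(0.096))]
tray_long [([0.4847, -0.3676, 0.0957], np.float64(0.016)), ([0.4804, -0.369, 0.0869], np.float64(0.048)), ([0.483, -0.3684, 0.0853], np.float64(0.042))]
tray_short [([0.4872, 0.3494, 0.0138], np.float64(0.014)), ([0.4855, 0.3487, 0.008], np.float64(0.022)), ([0.4865, 0.3495, 0.0175], np.float64(0.024))]
[ 0.22118122 -0.53077631  0.23129844] [[ 0.923  0.385  0.   ]
 [ 0.385 -0.923 -0.   ]
 [ 0.     0.    -1.   ]] [-7.60002212e+01  1.18365626e+01  8.83203147e+01  1.28560622e-03
  7.98409960e+01 -8.62088073e+00]
```

```bash
cat > go.py <<'E'
from h import *
import sys
def go(x,y,z,a):   # target TCP, tool-x yaw deg (mod 180)
    s=status.sense(); R=np.array(s['ee_rot']); p=np.array(s['position'])
    d=R.T@(np.array([x,y,z])-p)*1000; cur=np.degrees(np.arctan2(R[1,0],R[0,0]))
    best=min((a+180*k for k in(-2,-1,0,1,2)),key=lambda v:abs(90+np.degrees(np.arctan2(y,x))-v))
    return d.round(1), round(float(-np.radians(best-cur)),3), 'steps',round(float(max(np.linalg.norm(d)/41.7,abs(best-cur)/7.16)),1)
if __name__=='__main__': 
    s=status.sense(); print('t',round(s['clock'],2),np.round(s['position'],4),np.round(s['grip_width'],4)); v=list(map(float,sys.argv[1:]))
    for i in range(0,len(v),4): print(*go(*v[i:i+4]))
E
python3 go.py .575 .087 .2 91
```

```text
t 1.9 [ 0.2212 -0.5308  0.2313] 0.0852
[ 564.2 -434.2   31.3] -1.193 steps 17.1
```

The manual's scale: shifts go in shares of 1000 mm and turns go in shares of 4 rad. Converting my numbers, 564 mm / 1000 = 0.564, -434 mm / 1000 = -0.434, -1.193 rad / 4 = -0.2983.

>>> {"method": "jog_arm", "body": {
  "targets": [
    [1,0.564,-0.434,0.031,-0.2983],
    [1,0.564,-0.434,0.031,-0.2983],
    [1,0.564,-0.434,0.031,-0.2983],
    [1,0.564,-0.434,0.031,-0.2983],
    [1,0.564,-0.434,0.031,-0.2983],
    [1,0.564,-0.434,0.031,-0.2983],
    [1,0.564,-0.434,0.031,-0.2983],
    [1,0.564,-0.434,0.031,-0.2983],
    [1,0.564,-0.434,0.031,-0.2983],
    [1,0.564,-0.434,0.031,-0.2983],
    [1,0.564,-0.434,0.031,-0.2983],
    [1,0.564,-0.434,0.031,-0.2983],
    [1,0.564,-0.434,0.031,-0.2983],
    [1,0.564,-0.434,0.031,-0.2983],
    [1,0.564,-0.434,0.031,-0.2983],
    [1,0.564,-0.434,0.031,-0.2983],
    [1,0.564,-0.434,0.031,-0.2983],
    [1,0.564,-0.434,0.031,-0.2983],
    [1,0.564,-0.434,0.031,-0.2983],
    [1,0.564,-0.434,0.031,-0.2983]
  ]
}}

```text
clock: 3.57
position: [0.5745, 0.0867, 0.1999]
ee_rot: [[-0.018, 1.0, -0.001], [1.0, 0.018, -0.001], [-0.001, -0.001, -1.0]]
ft_force: [0.2, -0.2, 0.8]
grip_width: 0.0856
grip_force: 0.0
```

```bash
cat > m2.py <<'E'
from fit import *
G=dict(cyl_long=(.609,.087,1.59),cyl_short=(.656,-.108,1.757),ring_large=(.470,-.005,0),ring_small=(.467,-.118,0),dish=(.4595,.125,0),tray_long=(.483,-.3684,.088),tray_short=(.4865,.3495,.0135))
def wfit(name,names=G):
    p=shot('wrist',name); out={}
    for t in names:
        q=G[t]; uv=proj(p,world(M[t],q))
        if (uv<4).any() or (uv[:,0]>635).any() or (uv[:,1]>475).any(): continue
        m=masks(p,t,uv.mean(0),90)
        if m is None: print(t,'none'); continue
        r,c=fit(t,q,[(p,m)],yaw=t[:2] in('cy','tr')); print(t,r.round(4).tolist(),round(c,3))
    return p
if __name__=='__main__':
    import sys
    p=wfit(*sys.argv[1:2]); print((-cv2.Rodrigues(np.float64(p['rvec']))[0].T@np.float64(p['tvec']).ravel()).round(3),p['fov_y'])
E
python3 m2.py w1; python3 go.py .609 .087 .05 91
```

```text
cyl_long [0.609, 0.0884, 1.5842] 0.013
cyl_short [0.655, -0.1016, 1.7574] 0.479
ring_large [0.4697, -0.0024, 0.0] 0.109
ring_small [0.4695, -0.1092, 0.0] 0.333
dish [0.46, 0.1268, 0.0] 0.031
[0.573 0.155 0.343] 62.73425725434661
t 3.87 [0.5746 0.0855 0.2006] 0.0857
[  1.   34.4 150.6] -0.003 steps 3.7
```

View pics/w1.png

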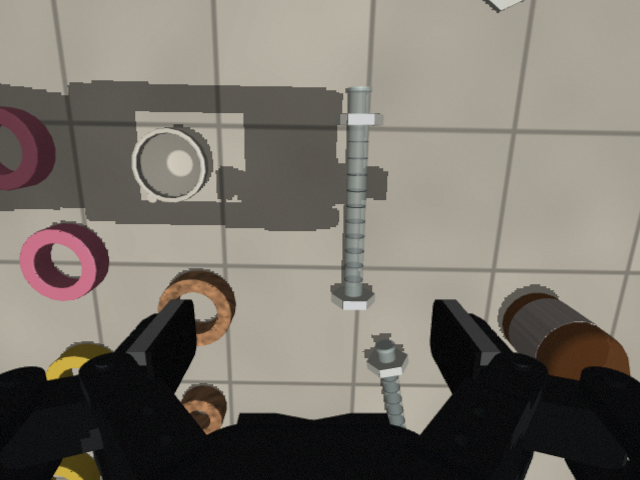

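Wrist view: the long cylinder spans (357,90) to (352,300), dish at (172,165), cork ring_large at (197,308), small cork ring at (203,410) and pink rings at (65,260) and (10,150). The choices agree with the fits, so I'll grasp the long cylinder.

To row units: 195 mm / 1000 = 0.195, 180 mm / 1000 = 0.18.

>>> {"method": "jog_arm", "body": {
  "targets": [
    [1,0.001,0.034,0.04,0],
    [1,0.001,0.034,0.08,0],
    [1,0.001,0.034,0.12,0],
    [1,0.001,0.034,0.155,0],
    [1,0.001,0.034,0.18,0],
    [1,0.001,0.034,0.195,0],
    [1,0.001,0.034,0.195,0],
    [0,0.001,0.034,0.195,0],
    [0,0.001,0.034,0.195,0],
    [0,0.001,0.034,0.195,0],
    [0,0.001,0.034,0.195,0],
    [0,0.001,0.034,0.195,0],
    [0,0.001,0.034,0.195,0],
    [0,0.001,0.034,0.195,0],
    [0,0.001,0.034,0.195,0]
  ],
  "force": 40
}}

```text
clock: 5.12
position: [0.6098, 0.0884, 0.0067]
ee_rot: [[-0.017, 1.0, 0.002], [1.0, 0.017, -0.0], [-0.0, 0.002, -1.0]]
ft_force: [-1.1, 0.3, 5.8]
grip_width: 0.0143
grip_force: 39.1
```

```bash
python3 go.py .609 .0884 .15 91 .535 -.30 .15 95
```

```text
t 5.12 [0.6098 0.0884 0.0067] 0.0143
[   0.    -0.5 -143.3] -0.0 steps 3.4
[-387.1  -81.1 -143.4] -0.07 steps 10.1
```

To row units: -387 mm / 1000 = -0.387, -170 mm / 1000 = -0.17, -0.07 rad / 4 = -0.0175.

>>> {"method": "jog_arm", "body": {
  "targets": [
    [0,0,0,-0.04,0],
    [0,0,0,-0.08,0],
    [0,0,0,-0.12,0],
    [0,-0.04,-0.008,-0.15,0],
    [0,-0.387,-0.081,-0.17,-0.0175],
    [0,-0.387,-0.081,-0.17,-0.0175],
    [0,-0.387,-0.081,-0.17,-0.0175],
    [0,-0.387,-0.081,-0.17,-0.0175],
    [0,-0.387,-0.081,-0.17,-0.0175],
    [0,-0.387,-0.081,-0.17,-0.0175],
    [0,-0.387,-0.081,-0.17,-0.0175],
    [0,-0.387,-0.081,-0.17,-0.0175],
    [0,-0.387,-0.081,-0.17,-0.0175],
    [0,-0.387,-0.081,-0.17,-0.0175],
    [0,-0.387,-0.081,-0.17,-0.0175],
    [0,-0.387,-0.081,-0.17,-0.0175]
  ]
}}

```text
clock: 6.45
position: [0.5339, -0.2993, 0.1745]
ee_rot: [[-0.086, 0.996, -0.001], [0.996, 0.086, 0.002], [0.002, -0.001, -1.0]]
ft_force: [0.6, 0.1, -0.9]
grip_width: 0.0143
grip_force: 39.3
```

```bash
python3 m2.py w2; python3 go.py .535 -.364 .05 95;python3 -c "
from h import *
print(status.sense()['grip_force'])"
```

```text
tray_long [0.4818, -0.3648, 0.0775] 0.07
[ 0.528 -0.231  0.318] 62.73425725434661
t 6.55 [ 0.5344 -0.2984  0.1747] 0.0147
[-65.6  -5.1 124.6] 0.001 steps 3.4
39.30159509181976
```

View pics/w2.png

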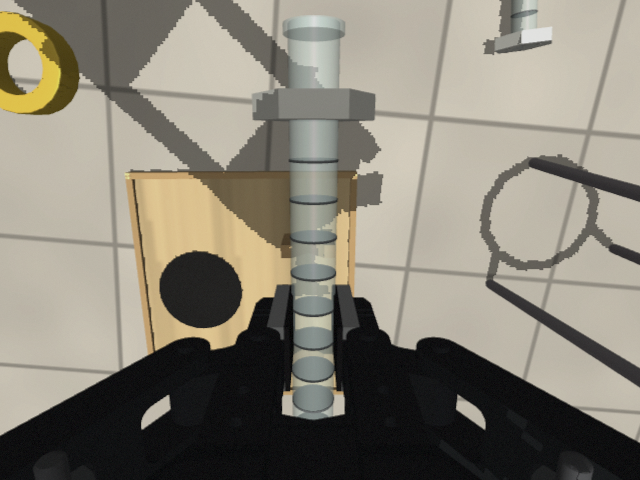

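The wrist view shows the held cylinder squarely gripped and level. The tray's near corners are at about (126,174) and (357,172), and the pad is centred at about (201,289).

Run:
```python
from h import *
p=shot('wrist')
g=cv2.cvtColor(p['frame'],cv2.COLOR_RGB2GRAY); m=(g<45).astype(np.uint8); m[:, 265:]=0; m[340:]=0
n,l,st,c=cv2.connectedComponentsWithStats(m); i=l[289,201]
cn=cv2.findContours((l==i).astype(np.uint8),0,2)[0][0]; w=back(p,cn.reshape(-1,2),.006)
(ctr,r)=cv2.minEnclosingCircle(np.float32(w[:,:2])); print('pad',ctr,r,st[i])
print(w[:,:2].min(0)/2+w[:,:2].max(0)/2)
A,B=back(p,[[126,174],[357,172]],.010); print(A,B,np.linalg.norm(A-B))
for q in ((.483,-.3684,.088),(.4818,-.3648,.0775)):
    c,s=np.cos(q[2]),np.sin(q[2]); R=np.array([[c,-s],[s,c]])
    for v in ((-.04,0),(-.09,.1),(.09,.1),(.052,0)): print((R@v+q[:2]).round(4),end=' ')
    print()
```

```text
pad (0.44318756461143494, -0.369503915309906) 0.034787897020578384 [ 160  253   81   75 4771]
[ 0.44369593 -0.36961594]
[ 0.38629328 -0.27489813  0.01      ] [ 0.56460664 -0.25768501  0.01      ] 0.1791422496739673
[ 0.4432 -0.3719] [ 0.3846 -0.2767] [ 0.5639 -0.2609] [ 0.5348 -0.3638] 
[ 0.4419 -0.3679] [ 0.3843 -0.2721] [ 0.5638 -0.2581] [ 0.5336 -0.3608]
```

To row units: 146 mm / 1000 = 0.146, 145 mm / 1000 = 0.145.

>>> {"method": "jog_arm", "body": {
  "targets": [
    [0,-0.03,-0.002,0,0],
    [0,-0.063,-0.005,0.03,0],
    [0,-0.063,-0.005,0.06,0],
    [0,-0.063,-0.005,0.09,0],
    [0,-0.063,-0.005,0.115,0],
    [0,-0.063,-0.005,0.13,0],
    [0,-0.063,-0.005,0.14,0],
    [0,-0.063,-0.005,0.145,0],
    [0,-0.063,-0.005,0.146,0],
    [0,-0.063,-0.005,0.146,0]
  ]
}}

```text
clock: 7.43
position: [0.5358, -0.3633, 0.0302]
ee_rot: [[-0.088, 0.996, 0.001], [0.996, 0.088, -0.001], [-0.002, 0.001, -1.0]]
ft_force: [-0.0, 0.4, -0.5]
grip_width: 0.0144
grip_force: 39.3
```

To row units: 2 mm / 1000 = 0.002, 1 mm / 1000 = 0.001.

>>> {"method": "jog_arm", "body": {
  "targets": [
    [0,0,0,0.001,0],
    [0,0,0,0.002,0],
    [0,0,0,0.002,0]
  ]
}}

```text
clock: 7.68
position: [0.5358, -0.3639, 0.029]
ee_rot: [[-0.087, 0.996, 0.002], [0.996, 0.087, -0.002], [-0.002, 0.002, -1.0]]
ft_force: [0.1, 1.0, 3.1]
grip_width: 0.014
grip_force: 39.7
```

To row units: -170 mm / 1000 = -0.17, -130 mm / 1000 = -0.13.

>>> {"method": "jog_arm", "body": {
  "targets": [
    [0.25,0,0,0,0],
    [0.25,0,0,0,0],
    [0.5,0,0,0,0],
    [0.5,0,0,0,0],
    [0.5,0,0,0,0],
    [0.5,0,0,-0.02,0],
    [0.5,0,0,-0.05,0],
    [0.5,0,0,-0.09,0],
    [1,0.04,0,-0.13,0],
    [1,0.075,0,-0.17,0],
    [1,0.075,0,-0.17,0],
    [1,0.075,0,-0.17,0]
  ]
}}

```text
clock: 8.68
position: [0.5311, -0.2871, 0.2036]
ee_rot: [[-0.09, 0.996, 0.008], [0.996, 0.09, -0.005], [-0.005, 0.008, -1.0]]
ft_force: [-0.1, -1.4, 0.8]
grip_width: 0.0849
grip_force: 0.0
```

```bash
python3 - <<'E'
from h import *
shot('wrist','w3')
E
python3 go.py .47 -.06 .2 90
```

```text
t 8.73 [ 0.5301 -0.2882  0.2009] 0.0854
[232.6 -39.5  -0.4] 0.089 steps 5.7
```

View pics/w3.png

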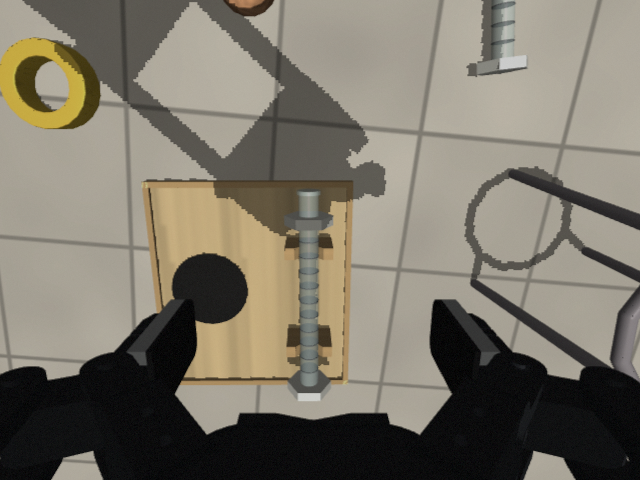

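The long cylinder is seated in both V-notches, with its flanges at (308,222) and (308,385) outside the rails at (308,245) and (308,338). Next is the small ring.

```bash
python3 go.py .40 -.06 .2 0
```

```text
t 8.73 [ 0.5301 -0.2882  0.2009] 0.0854
[ 238.9 -109.3   -0.8] 1.66 steps 13.3
```

To row units: 239 mm / 1000 = 0.239, -109 mm / 1000 = -0.109, 1.66 rad / 4 = 0.415.

>>> {"method": "jog_arm", "body": {
  "targets": [
    [1,0.239,-0.109,0,0.415],
    [1,0.239,-0.109,0,0.415],
    [1,0.239,-0.109,0,0.415],
    [1,0.239,-0.109,0,0.415],
    [1,0.239,-0.109,0,0.415],
    [1,0.239,-0.109,0,0.415],
    [1,0.239,-0.109,0,0.415],
    [1,0.239,-0.109,0,0.415],
    [1,0.239,-0.109,0,0.415],
    [1,0.239,-0.109,0,0.415],
    [1,0.239,-0.109,0,0.415],
    [1,0.239,-0.109,0,0.415],
    [1,0.239,-0.109,0,0.415],
    [1,0.239,-0.109,0,0.415],
    [1,0.239,-0.109,0,0.415],
    [1,0.239,-0.109,0,0.415]
  ]
}}

```text
clock: 10.07
position: [0.3984, -0.0602, 0.196]
ee_rot: [[1.0, -0.002, -0.002], [-0.002, -1.0, 0.001], [-0.002, -0.001, -1.0]]
ft_force: [-0.2, 0.1, -0.2]
grip_width: 0.0857
grip_force: 0.0
```

```bash
python3 m2.py w4; python3 go.py .467 -.118 .05 0
```

```text
ring_large [0.47, -0.003, 0.0] 0.011
ring_small [0.4671, -0.1151, 0.0] 0.026
dish [0.4604, 0.1268, 0.0] 0.026
[ 0.466 -0.059  0.339] 62.73425725434661
t 10.27 [ 0.3989 -0.06    0.1969] 0.0852
[ 68.3  57.9 146.9] -0.002 steps 4.1
```

View pics/w4.png

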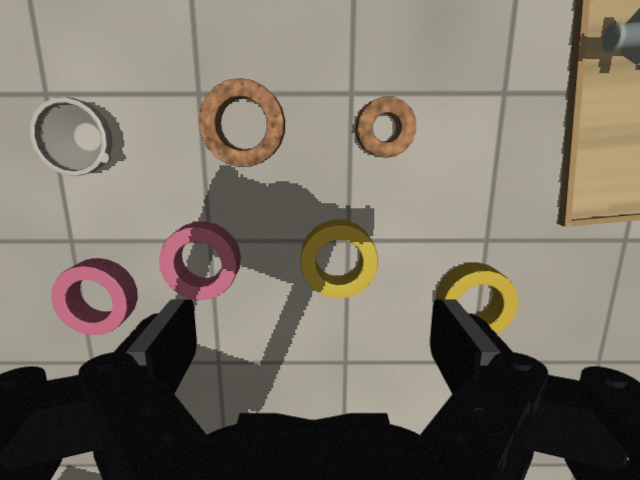

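Wrist view: cork ring_large at (241,122), ring_small at (386,127), dish at (72,136), pink rings at (94,296) and (200,261), yellow rings at (340,259) and (478,297). The fits are sound, so I'll pick the small ring.

>>> {"method": "jog_arm", "body": {
  "targets": [
    [1,0.04,0.03,0.02,0],
    [1,0.068,0.055,0.05,0],
    [1,0.068,0.055,0.09,0],
    [1,0.068,0.055,0.13,0],
    [1,0.068,0.055,0.165,0],
    [1,0.068,0.055,0.185,0],
    [1,0.068,0.055,0.194,0],
    [1,0.068,0.055,0.194,0],
    [0,0.068,0.055,0.194,0],
    [0,0.068,0.055,0.194,0],
    [0,0.068,0.055,0.194,0],
    [0,0.068,0.055,0.194,0],
    [0,0.068,0.055,0.194,0],
    [0,0.068,0.055,0.194,0],
    [0,0.068,0.055,0.194,0]
  ],
  "force": 30
}}

```text
clock: 11.52
position: [0.469, -0.1158, 0.0058]
ee_rot: [[1.0, -0.002, 0.005], [-0.002, -1.0, -0.002], [0.005, 0.002, -1.0]]
ft_force: [-0.1, 0.1, 4.8]
grip_width: 0.0446
grip_force: 30.3
```

```bash
python3 go.py .467 -.115 .1 0 .4435 -.3696 .1 5.1  .4435 -.3696 .011 5.1
```

```text
t 11.52 [ 0.469  -0.1158  0.0058] 0.0446
[ -1.6  -0.6 -94.2] -0.002 steps 2.3
[-24.6 254.  -93.8] -0.091 steps 6.5
[-25.  253.8  -4.8] -0.091 steps 6.1
```

To row units: 254 mm / 1000 = 0.254, -95 mm / 1000 = -0.095, -0.09 rad / 4 = -0.0225.

>>> {"method": "jog_arm", "body": {
  "targets": [
    [0,0,0,-0.03,0],
    [0,0,0,-0.065,0],
    [0,0,0,-0.095,0],
    [0,-0.025,0.254,-0.095,-0.0225],
    [0,-0.025,0.254,-0.095,-0.0225],
    [0,-0.025,0.254,-0.095,-0.0225],
    [0,-0.025,0.254,-0.095,-0.0225],
    [0,-0.025,0.254,-0.095,-0.0225],
    [0,-0.025,0.254,-0.095,-0.0225],
    [0,-0.025,0.254,-0.095,-0.0225],
    [0,-0.025,0.254,-0.06,-0.0225],
    [0,-0.025,0.254,-0.03,-0.0225],
    [0,-0.025,0.254,-0.015,-0.0225],
    [0,-0.025,0.254,-0.009,-0.0225],
    [0,-0.025,0.254,-0.009,-0.0225]
  ]
}}

```text
clock: 12.77
position: [0.441, -0.3682, 0.0127]
ee_rot: [[0.996, 0.088, -0.001], [0.088, -0.996, 0.001], [-0.001, -0.001, -1.0]]
ft_force: [0.6, 0.3, 1.5]
grip_width: 0.0447
grip_force: 30.7
```

To row units: 2 mm / 1000 = 0.002, 1 mm / 1000 = 0.001.

>>> {"method": "jog_arm", "body": {
  "targets": [
    [0,0.001,0.001,0.001,0],
    [0,0.001,0.001,0.002,0],
    [0,0.001,0.001,0.002,0]
  ]
}}

```text
clock: 13.02
position: [0.4436, -0.3707, 0.0118]
ee_rot: [[0.996, 0.088, 0.002], [0.088, -0.996, -0.002], [0.002, 0.003, -1.0]]
ft_force: [-0.2, 0.1, 1.7]
grip_width: 0.0445
grip_force: 30.8
```

>>> {"method": "jog_arm", "body": {
  "targets": [
    [0,0,0,0.001,0],
    [0,0,0,0.001,0],
    [0.8,0,0,0.001,0],
    [0.8,0,0,0.001,0],
    [0.8,0,0,0.001,0],
    [1,0,0,0.001,0],
    [1,0,0,-0.02,0],
    [1,0,0,-0.06,0],
    [1,0,0,-0.1,0],
    [1,-0.04,0,-0.14,0],
    [1,-0.08,0,-0.18,0],
    [1,-0.08,0,-0.18,0],
    [1,-0.08,0,-0.18,0]
  ]
}}

```text
clock: 14.1
position: [0.3617, -0.3798, 0.1956]
ee_rot: [[0.996, 0.085, 0.004], [0.085, -0.996, -0.008], [0.003, 0.008, -1.0]]
ft_force: [0.0, -0.2, -0.5]
grip_width: 0.085
grip_force: 0.0
```

```bash
cat > chk.py <<'E'
from fit import *
def ringpad(name,cent,ring,view=True):
    p=shot('wrist',name); uv=proj(p,[*cent,.01])[0]
    m=masks(p,ring,uv,60); print(ring,None if m is None else fit(ring,(*cent,0),[(p,m)],z=.006,yaw=False))
    g=cv2.cvtColor(p['frame'],cv2.COLOR_RGB2GRAY); d=(g<48).astype(np.uint8)
    e=proj(p,circ(.06,.006)+[*cent,0]).astype(np.int32); k=np.zeros_like(d); cv2.fillPoly(k,[e],1); d&=k
    n,l,st,_=cv2.connectedComponentsWithStats(d); i=1+st[1:,4].argmax()
    w=back(p,np.argwhere(l==i)[:,::-1],.006)[:,:2]; print('pad',cv2.minEnclosingCircle(np.float32(w)))
    x,y=(int(v) for v in uv); c=p['frame'][max(0,y-100):y+100,max(0,x-120):x+120,::-1]
    cv2.imwrite(f'pics/{name}c.png',cv2.resize(c,None,fx=2.5,fy=2.5))
E
python3 -c "
from chk import *
ringpad('w5',(.4435,-.3696),'ring_small')"; python3 go.py .60 -.108 .2 101
```

```text
ring_small (array([ 0.4417917 , -0.36938512,  0.        ]), np.float64(0.014621905194728169))
pad ((0.4436446726322174, -0.369255393743515), 0.03497931733727455)
t 14.2 [ 0.3627 -0.3774  0.1911] 0.0856
[ 259.6 -247.9   -8.9] -1.677 steps 13.4
```

View pics/w5c.png

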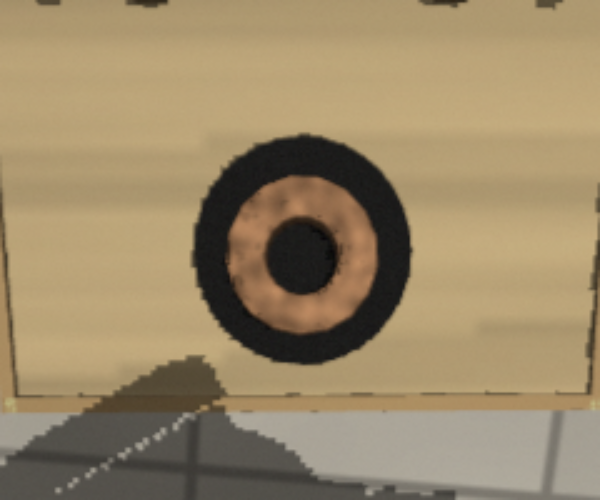

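The small ring lies flat, about 2 mm from the pad's centre. Next is the short cylinder.

```bash
python3 go.py .635 -.105 .2 100.7
```

```text
t 14.2 [ 0.3627 -0.3774  0.1911] 0.0856
[ 294.7 -247.9   -8.9] -1.671 steps 13.4
```

To row units: 295 mm / 1000 = 0.295, -248 mm / 1000 = -0.248, -1.67 rad / 4 = -0.4175.

>>> {"method": "jog_arm", "body": {
  "targets": [
    [1,0.295,-0.248,-0.009,-0.4175],
    [1,0.295,-0.248,-0.009,-0.4175],
    [1,0.295,-0.248,-0.009,-0.4175],
    [1,0.295,-0.248,-0.009,-0.4175],
    [1,0.295,-0.248,-0.009,-0.4175],
    [1,0.295,-0.248,-0.009,-0.4175],
    [1,0.295,-0.248,-0.009,-0.4175],
    [1,0.295,-0.248,-0.009,-0.4175],
    [1,0.295,-0.248,-0.009,-0.4175],
    [1,0.295,-0.248,-0.009,-0.4175],
    [1,0.295,-0.248,-0.009,-0.4175],
    [1,0.295,-0.248,-0.009,-0.4175],
    [1,0.295,-0.248,-0.009,-0.4175],
    [1,0.295,-0.248,-0.009,-0.4175],
    [1,0.295,-0.248,-0.009,-0.4175],
    [1,0.295,-0.248,-0.009,-0.4175]
  ]
}}

```text
clock: 15.53
position: [0.6343, -0.1028, 0.1967]
ee_rot: [[-0.186, 0.983, -0.004], [0.983, 0.186, 0.001], [0.002, -0.003, -1.0]]
ft_force: [-0.4, -0.2, -0.8]
grip_width: 0.0853
grip_force: 0.0
```

```bash
python3 m2.py w6; python3 go.py .6555 -.1085 .005 100.7
```

```text
cyl_short none
ring_small none
[ 0.622 -0.036  0.34 ] 62.73425725434661
t 15.68 [ 0.6346 -0.1035  0.1982] 0.0851
[ -9.   19.9 193.1] -0.0 steps 4.7
```

View pics/w6.png

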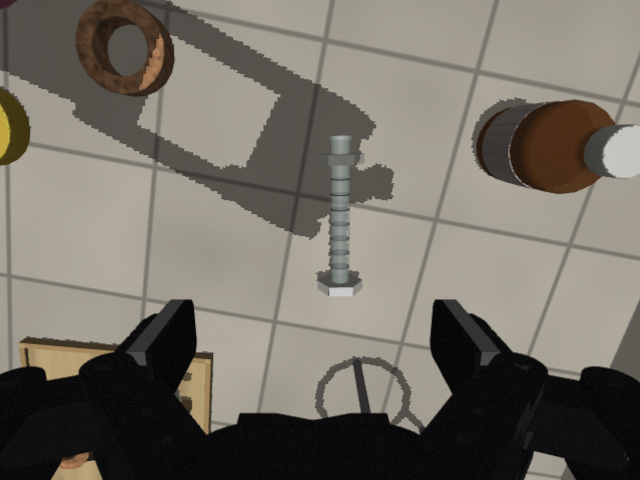

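Run:
```python
from fit import *
p=shot('wrist'); q=(.6555,-.1085,1.757)
print(proj(p,world(np.array([[.072,0,.025],[.05,0,.017],[-.05,0,.017],[.05,0,.034],[-.05,0,.034],[0,0,.025]]),q)).round(1))
print(back(p,[[340,152],[340,270],[340,211]],.025).round(4))
g=cv2.cvtColor(p['frame'],cv2.COLOR_RGB2GRAY)
m=masks(p,'cyl_short',proj(p,[*q[:2],.02])[0],60); print(m is not None and fit('cyl_short',q,[(p,m)]))
m=masks(p,'cyl_long',proj(p,[*q[:2],.02])[0],60); print(m is not None and fit('cyl_short',q,[(p,m)]))
```

```text
[[338.5 137.9]
 [337.5 165.7]
 [335.7 281. ]
 [338.8 167.5]
 [336.8 288.4]
 [337.1 227.8]]
[[ 0.6455 -0.048   0.025 ]
 [ 0.6653 -0.1442  0.025 ]
 [ 0.655  -0.0942  0.025 ]]
(array([ 0.65672924, -0.10512133,  1.77352527]), np.float64(0.013065646908859141))
False
```

To row units: 193 mm / 1000 = 0.193, 180 mm / 1000 = 0.18, -0.012 rad / 4 = -0.003.

>>> {"method": "jog_arm", "body": {
  "targets": [
    [1,-0.005,0.021,0.04,-0.003],
    [1,-0.005,0.021,0.08,-0.003],
    [1,-0.005,0.021,0.12,-0.003],
    [1,-0.005,0.021,0.155,-0.003],
    [1,-0.005,0.021,0.18,-0.003],
    [1,-0.005,0.021,0.193,-0.003],
    [1,-0.005,0.021,0.193,-0.003],
    [0,-0.005,0.021,0.193,-0.003],
    [0,-0.005,0.021,0.193,-0.003],
    [0,-0.005,0.021,0.193,-0.003],
    [0,-0.005,0.021,0.193,-0.003],
    [0,-0.005,0.021,0.193,-0.003],
    [0,-0.005,0.021,0.193,-0.003],
    [0,-0.005,0.021,0.193,-0.003],
    [0,-0.005,0.021,0.193,-0.003]
  ],
  "force": 40
}}

```text
clock: 17.08
position: [0.6574, -0.1052, 0.0079]
ee_rot: [[-0.198, 0.98, 0.002], [0.98, 0.198, -0.001], [-0.001, 0.002, -1.0]]
ft_force: [-0.6, 0.3, 6.8]
grip_width: 0.0147
grip_force: 39.2
```

```bash
python3 go.py .65 -.1085 .18 101.4 .538 .30 .18 90.9
```

```text
t 17.08 [ 0.6574 -0.1052  0.0079] 0.0147
[  -1.9   -7.6 -172.2] 0.0 steps 4.1
[ 420.7  -36.6 -172.6] 0.183 steps 10.9
```

To row units: 401 mm / 1000 = 0.401, -173 mm / 1000 = -0.173, 0.183 rad / 4 = 0.0458.

>>> {"method": "jog_arm", "body": {
  "targets": [
    [0,0,0,-0.04,0],
    [0,0,0,-0.08,0],
    [0,0,0,-0.12,0],
    [0,0,0,-0.15,0],
    [0,0.401,-0.04,-0.173,0.0458],
    [0,0.401,-0.04,-0.173,0.0458],
    [0,0.401,-0.04,-0.173,0.0458],
    [0,0.401,-0.04,-0.173,0.0458],
    [0,0.401,-0.04,-0.173,0.0458],
    [0,0.401,-0.04,-0.173,0.0458],
    [0,0.401,-0.04,-0.173,0.0458],
    [0,0.401,-0.04,-0.173,0.0458],
    [0,0.401,-0.04,-0.173,0.0458],
    [0,0.401,-0.04,-0.173,0.0458],
    [0,0.401,-0.04,-0.173,0.0458],
    [0,0.401,-0.04,-0.173,0.0458],
    [0,0.401,-0.04,-0.173,0.0458]
  ]
}}

```text
clock: 18.5
position: [0.5377, 0.2797, 0.1787]
ee_rot: [[-0.016, 1.0, -0.001], [1.0, 0.016, -0.001], [-0.001, -0.001, -1.0]]
ft_force: [0.6, -0.4, 0.2]
grip_width: 0.014
grip_force: 39.2
```

```bash
python3 m2.py w7
python3 - <<'E'
from fit import *
from scipy.optimize import least_squares
p=shot('wrist')
g=cv2.cvtColor(p['frame'],cv2.COLOR_RGB2GRAY); d=(g<48).astype(np.uint8)
e=proj(p,circ(.06,.006)+[.4465,.349,0]).astype(np.int32); k=np.zeros_like(d); cv2.fillPoly(k,[e],1); d&=k
n,l,st,_=cv2.connectedComponentsWithStats(d); i=1+st[1:,4].argmax()
w=back(p,np.argwhere(l==i)[:,::-1],.006)[:,:2]; print('pad',cv2.minEnclosingCircle(np.float32(w)),w.mean(0))
E
python3 go.py .5385 .350 .031 90.8
```

```text
dish none
tray_short [0.486, 0.3513, 0.0067] 0.013
[0.536 0.348 0.322] 62.73425725434661
pad ((0.4460599422454834, 0.3503780961036682), 0.044842202216386795) [0.44621783 0.35166002]
t 18.7 [0.5384 0.2787 0.179 ] 0.0142
[ 71.3   1.1 148. ] -0.0 steps 3.9
```

View pics/w7.png

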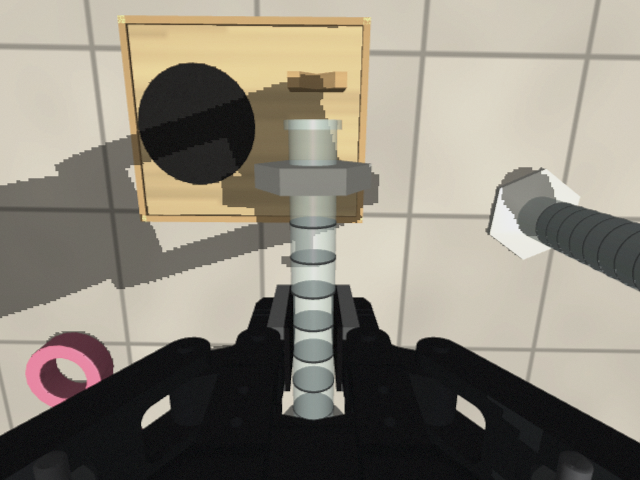

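To row units: 149 mm / 1000 = 0.149, 148 mm / 1000 = 0.148.

>>> {"method": "jog_arm", "body": {
  "targets": [
    [0,0.036,0,0,0],
    [0,0.072,0,0.02,0],
    [0,0.072,0,0.06,0],
    [0,0.072,0,0.095,0],
    [0,0.072,0,0.12,0],
    [0,0.072,0,0.135,0],
    [0,0.072,0,0.143,0],
    [0,0.072,0,0.146,0],
    [0,0.072,0,0.148,0],
    [0,0.072,0,0.149,0],
    [0,0.072,0,0.149,0]
  ]
}}

```text
clock: 19.62
position: [0.5378, 0.3524, 0.0315]
ee_rot: [[-0.016, 1.0, 0.002], [1.0, 0.016, 0.001], [0.001, 0.002, -1.0]]
ft_force: [0.2, 1.0, -1.1]
grip_width: 0.0142
grip_force: 39.2
```

To row units: 2 mm / 1000 = 0.002, 1 mm / 1000 = 0.001.

>>> {"method": "jog_arm", "body": {
  "targets": [
    [0,0,0,0.001,0],
    [0,0,0,0.002,0],
    [0,0,0,0.002,0]
  ]
}}

```text
clock: 19.87
position: [0.5386, 0.3529, 0.0303]
ee_rot: [[-0.016, 1.0, 0.004], [1.0, 0.016, 0.002], [0.001, 0.004, -1.0]]
ft_force: [1.7, -1.5, 4.3]
grip_width: 0.0144
grip_force: 39.8
```

To row units: -170 mm / 1000 = -0.17, -130 mm / 1000 = -0.13.

>>> {"method": "jog_arm", "body": {
  "targets": [
    [0.25,0,0,0,0],
    [0.25,0,0,0,0],
    [0.5,0,0,0,0],
    [0.5,0,0,0,0],
    [0.5,0,0,0,0],
    [0.5,0,0,-0.02,0],
    [0.5,0,0,-0.05,0],
    [0.5,0,0,-0.09,0],
    [1,-0.03,0,-0.13,0],
    [1,-0.07,0,-0.17,0],
    [1,-0.07,0,-0.17,0],
    [1,-0.07,0,-0.17,0]
  ]
}}

```text
clock: 20.87
position: [0.5412, 0.2805, 0.2042]
ee_rot: [[-0.013, 1.0, 0.01], [1.0, 0.013, 0.002], [0.002, 0.01, -1.0]]
ft_force: [0.4, 0.6, 0.2]
grip_width: 0.0852
grip_force: 0.0
```

```bash
python3 - <<'E'
from h import *
shot('wrist','w8')
E
python3 go.py .47 -.003 .12 0 .47 -.003 0 0
```

```text
t 20.92 [0.5397 0.2816 0.2014] 0.0857
[-283.8  -74.1   80.4] 1.584 steps 12.7
[-284.   -74.7  200.4] 1.584 steps 12.7
```

View pics/w8.png

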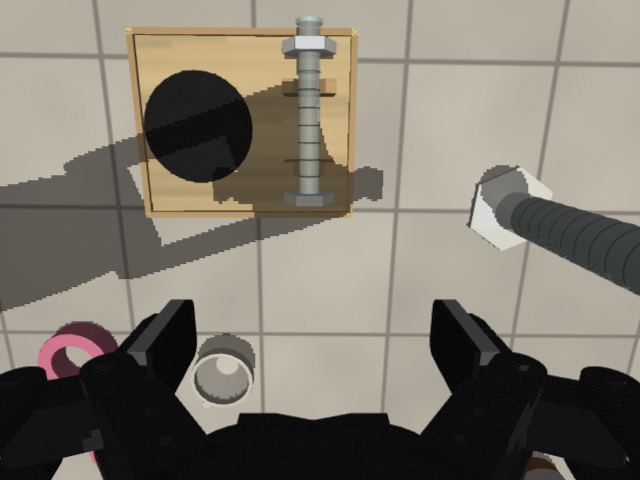

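The short cylinder is seated across both rails: flanges at (308,46) and (308,198), rails at (308,88) and (308,165). Next is the large cork ring.

To row units: -284 mm / 1000 = -0.284, 130 mm / 1000 = 0.13, 1.584 rad / 4 = 0.396.

>>> {"method": "jog_arm", "body": {
  "targets": [
    [1,-0.284,-0.074,0,0.396],
    [1,-0.284,-0.074,0,0.396],
    [1,-0.284,-0.074,0,0.396],
    [1,-0.284,-0.074,0,0.396],
    [1,-0.284,-0.074,0,0.396],
    [1,-0.284,-0.074,0,0.396],
    [1,-0.284,-0.074,0,0.396],
    [1,-0.284,-0.074,0,0.396],
    [1,-0.284,-0.074,0,0.396],
    [1,-0.284,-0.074,0.04,0.396],
    [1,-0.284,-0.074,0.08,0.396],
    [1,-0.284,-0.074,0.11,0.396],
    [1,-0.284,-0.074,0.13,0.396],
    [1,-0.284,-0.074,0.13,0.396],
    [1,-0.284,-0.074,0.13,0.396]
  ]
}}

```text
clock: 22.17
position: [0.4662, -0.0018, 0.066]
ee_rot: [[1.0, 0.006, -0.006], [0.006, -1.0, 0.001], [-0.006, -0.002, -1.0]]
ft_force: [0.4, 0.6, 0.9]
grip_width: 0.0852
grip_force: 0.0
```

```bash
python3 go.py .47 -.003 0 0
```

```text
t 22.17 [ 0.4662 -0.0018  0.066 ] 0.0852
[ 4.2  1.3 65.9] 0.006 steps 1.6
```

To row units: 66 mm / 1000 = 0.066, 60 mm / 1000 = 0.06.

>>> {"method": "jog_arm", "body": {
  "targets": [
    [1,0.003,0.001,0,0],
    [1,0.003,0.001,0.025,0],
    [1,0.003,0.001,0.045,0],
    [1,0.003,0.001,0.06,0],
    [1,0.003,0.001,0.066,0],
    [1,0.003,0.001,0.066,0],
    [0,0.003,0.001,0.066,0],
    [0,0.003,0.001,0.066,0],
    [0,0.003,0.001,0.066,0],
    [0,0.003,0.001,0.066,0],
    [0,0.003,0.001,0.066,0]
  ],
  "force": 30
}}

```text
clock: 23.08
position: [0.4733, -0.0042, 0.0044]
ee_rot: [[1.0, 0.003, 0.004], [0.003, -1.0, -0.001], [0.004, 0.001, -1.0]]
ft_force: [-1.7, 0.2, 6.6]
grip_width: 0.0657
grip_force: 32.4
```

```bash
python3 go.py .4462 .3505 .1 0.6
```

```text
t 23.08 [ 0.4733 -0.0042  0.0044] 0.0657
[ -25.7 -354.7  -95.9] -3.149 steps 25.2
```

To row units: -354 mm / 1000 = -0.354, -100 mm / 1000 = -0.1.

>>> {"method": "jog_arm", "body": {
  "targets": [
    [0,0,0,-0.03,0],
    [0,0,0,-0.065,0],
    [0,0,0,-0.1,0],
    [0,-0.024,-0.354,-0.1,0],
    [0,-0.024,-0.354,-0.1,0],
    [0,-0.024,-0.354,-0.1,0],
    [0,-0.024,-0.354,-0.1,0],
    [0,-0.024,-0.354,-0.1,0],
    [0,-0.024,-0.354,-0.1,0],
    [0,-0.024,-0.354,-0.1,0],
    [0,-0.024,-0.354,-0.1,0],
    [0,-0.024,-0.354,-0.1,0],
    [0,-0.024,-0.354,-0.1,0],
    [0,-0.024,-0.354,-0.065,0],
    [0,-0.024,-0.354,-0.035,0],
    [0,-0.024,-0.354,-0.02,0],
    [0,-0.024,-0.354,-0.015,0],
    [0,-0.024,-0.354,-0.015,0]
  ]
}}

```text
clock: 24.58
position: [0.4457, 0.3489, 0.0163]
ee_rot: [[1.0, 0.002, -0.002], [0.002, -1.0, -0.001], [-0.002, 0.001, -1.0]]
ft_force: [0.2, -1.2, 0.3]
grip_width: 0.065
grip_force: 33.9
```

```bash
python3 go.py .4482 .3505 .010 0.6
python3 - <<'E'
from fit import *
p=shot('wrist','w9'); m=masks(p,'ring_large',proj(p,[.446,.35,.03])[0],80); print(m is not None and fit('ring_large',(.446,.35,0),[(p,m)],z=.012,yaw=False))
E
```

```text
t 24.58 [0.4457 0.3489 0.0163] 0.065
[ 2.6 -1.6  6.3] -3.15 steps 25.2
(array([0.44276848, 0.35038965, 0.        ]), np.float64(0.02695356840824703))
```

View pics/w9.png

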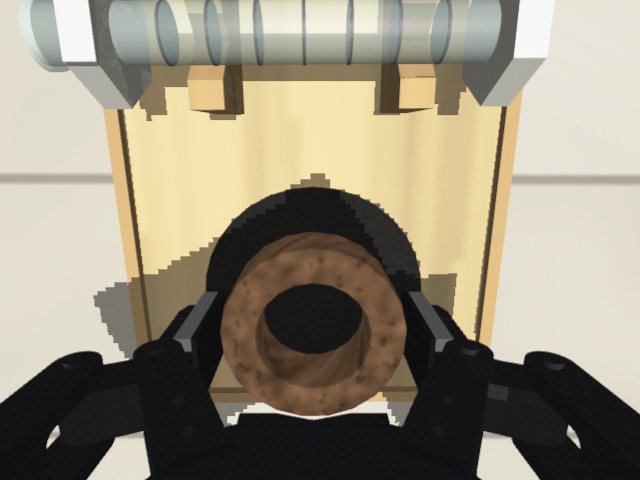

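The large ring is held flat over the pad and about 3 mm short in x. I'll correct that, lower it and release.

To row units: 9 mm / 1000 = 0.009, 8 mm / 1000 = 0.008.

>>> {"method": "jog_arm", "body": {
  "targets": [
    [0,0.003,-0.001,0.002,0],
    [0,0.003,-0.001,0.005,0],
    [0,0.003,-0.001,0.008,0],
    [0,0.003,-0.001,0.009,0],
    [0,0.003,-0.001,0.009,0]
  ]
}}

```text
clock: 25.1
position: [0.451, 0.3517, 0.0105]
ee_rot: [[1.0, 0.003, 0.003], [0.003, -1.0, 0.001], [0.003, -0.001, -1.0]]
ft_force: [-1.8, -1.8, 8.8]
grip_width: 0.0648
grip_force: 34.6
```

To row units: -170 mm / 1000 = -0.17, -130 mm / 1000 = -0.13.

>>> {"method": "jog_arm", "body": {
  "targets": [
    [1,0,0,0,0],
    [1,0,0,0,0],
    [1,0,0,0,0],
    [1,0,0,0,0],
    [1,0,0,-0.015,0],
    [1,0,0,-0.05,0],
    [1,0,0,-0.09,0],
    [1,-0.04,0,-0.13,0],
    [1,-0.08,0.02,-0.17,0],
    [1,-0.08,0.02,-0.17,0],
    [1,-0.08,0.02,-0.17,0]
  ]
}}

```text
clock: 26.02
position: [0.3683, 0.3314, 0.1829]
ee_rot: [[1.0, 0.004, 0.005], [0.004, -1.0, 0.004], [0.005, -0.004, -1.0]]
ft_force: [0.1, 0.2, -0.2]
grip_width: 0.0851
grip_force: 0.0
```

```bash
python3 -c "
from chk import *
ringpad('w10',(.446,.3505),'ring_large')"; python3 go.py .460 .1268 .07 0
```

```text
ring_large (array([0.44763813, 0.35331504, 0.        ]), np.float64(0.01687546580544419))
pad ((0.4462853670120239, 0.350492924451828), 0.04481519013643265)
t 26.12 [0.3697 0.3312 0.1793] 0.0853
[ 89.3 204.9 109.3] -3.138 steps 25.1
```

View pics/w10c.png

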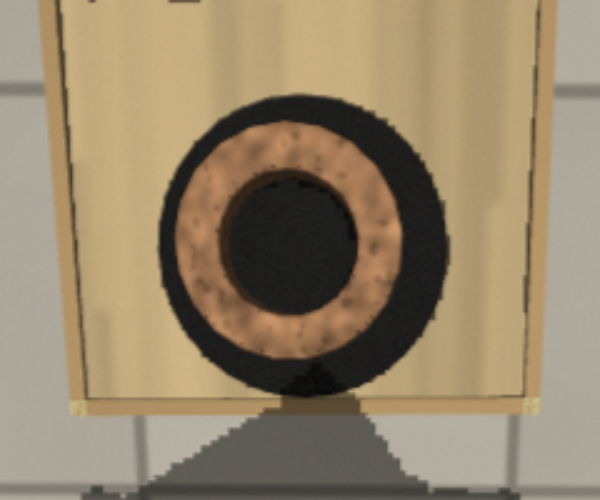

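The large ring lies flat, about 3 mm from the pad's centre, which is well within the pad. Next is the dish. Its lip points towards -x,-y, so I'll close about 55° away from the lip.

To row units: 205 mm / 1000 = 0.205, 109 mm / 1000 = 0.109, -0.345 rad / 4 = -0.0863.

>>> {"method": "jog_arm", "body": {
  "targets": [
    [1,0.089,0.205,0.04,-0.0863],
    [1,0.089,0.205,0.04,-0.0863],
    [1,0.089,0.205,0.04,-0.0863],
    [1,0.089,0.205,0.04,-0.0863],
    [1,0.089,0.205,0.06,-0.0863],
    [1,0.089,0.205,0.08,-0.0863],
    [1,0.089,0.205,0.109,-0.0863],
    [1,0.089,0.205,0.109,-0.0863],
    [1,0.089,0.205,0.109,-0.0863],
    [1,0.089,0.205,0.109,-0.0863]
  ]
}}

```text
clock: 26.95
position: [0.4593, 0.1262, 0.0688]
ee_rot: [[0.94, 0.341, -0.001], [0.341, -0.94, 0.0], [-0.001, -0.001, -1.0]]
ft_force: [1.2, 0.4, 0.8]
grip_width: 0.0856
grip_force: 0.0
```

```bash
python3 go.py .460 .1268 .007 20
python3 - <<'E'
from fit import *
p=shot('wrist','w11'); m=masks(p,'dish',proj(p,[.46,.127,.02])[0],90); print(m is not None and fit('dish',(.46,.127,0),[(p,m)],yaw=False))
E
```

```text
t 26.95 [0.4593 0.1262 0.0688] 0.0856
[ 0.9 -0.2 61.8] -0.001 steps 1.5
(array([0.45991884, 0.12656855, 0.        ]), np.float64(0.03950697810415982))
```

View pics/w11.png

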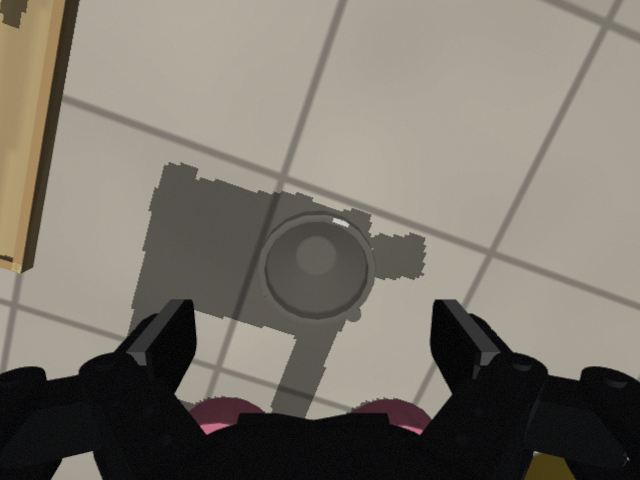

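The dish is centred between the fingers. Its lip, at (353,313), is clear of both pads.

To row units: 61 mm / 1000 = 0.061, 57 mm / 1000 = 0.057.

>>> {"method": "jog_arm", "body": {
  "targets": [
    [1,0.001,0,0.025,0],
    [1,0.001,0,0.045,0],
    [1,0.001,0,0.057,0],
    [1,0.001,0,0.061,0],
    [1,0.001,0,0.061,0],
    [0,0.001,0,0.061,0],
    [0,0.001,0,0.061,0],
    [0,0.001,0,0.061,0],
    [0,0.001,0,0.061,0],
    [0,0.001,0,0.061,0],
    [0,0.001,0,0.061,0]
  ],
  "force": 30
}}

```text
clock: 27.97
position: [0.4616, 0.1268, 0.0103]
ee_rot: [[0.94, 0.341, 0.003], [0.341, -0.94, 0.001], [0.003, 0.001, -1.0]]
ft_force: [-1.4, 0.2, 5.2]
grip_width: 0.0573
grip_force: 31.0
```

```bash
python3 go.py .4476 .3530 .1 -160
```

```text
t 27.97 [0.4616 0.1268 0.0103] 0.0573
[  64.2 -217.4  -89.6] -3.143 steps 25.2
```

To row units: -217 mm / 1000 = -0.217, -100 mm / 1000 = -0.1.

>>> {"method": "jog_arm", "body": {
  "targets": [
    [0,0,0,-0.03,0],
    [0,0,0,-0.065,0],
    [0,0,0,-0.1,0],
    [0,0.065,-0.217,-0.1,0],
    [0,0.065,-0.217,-0.1,0],
    [0,0.065,-0.217,-0.1,0],
    [0,0.065,-0.217,-0.1,0],
    [0,0.065,-0.217,-0.1,0],
    [0,0.065,-0.217,-0.1,0],
    [0,0.065,-0.217,-0.1,0],
    [0,0.065,-0.217,-0.07,0],
    [0,0.065,-0.217,-0.045,0],
    [0,0.065,-0.217,-0.035,0],
    [0,0.065,-0.217,-0.035,0],
    [0,0.065,-0.217,-0.035,0]
  ]
}}

```text
clock: 29.22
position: [0.4472, 0.3519, 0.0434]
ee_rot: [[0.94, 0.34, -0.001], [0.34, -0.94, -0.001], [-0.001, 0.0, -1.0]]
ft_force: [0.5, 0.4, -0.4]
grip_width: 0.0571
grip_force: 32.5
```

Run:
```python
from fit import *
print(np.round(status.sense()['position'],4))
p=shot('wrist','w12'); m=masks(p,'dish',proj(p,[.447,.353,.05])[0],90); print(m is not None and fit('dish',(.447,.353,0),[(p,m)],z=.035,yaw=False))
m=masks(p,'ring_large',proj(p,[.447,.353,.02])[0],90); print(m is not None)
```

```text
[0.4472 0.3519 0.0434]
(array([0.44586523, 0.35276415, 0.        ]), np.float64(0.04481980264031438))
True
```

View pics/w12.png

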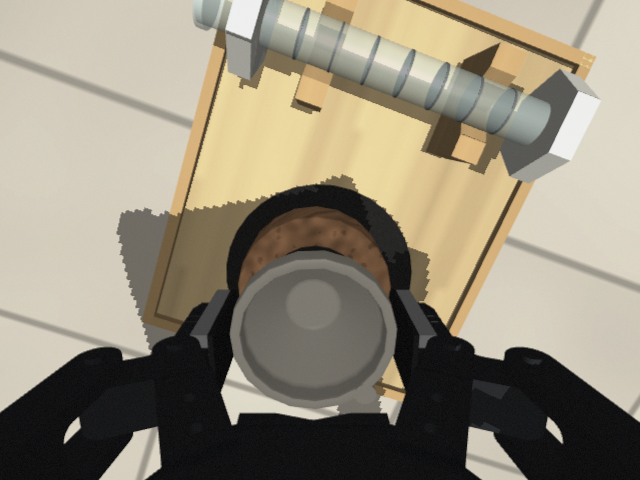

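The dish is held level over the ring, within 2 mm of its axis. I'll lower it.

>>> {"method": "jog_arm", "body": {
  "targets": [
    [0,0.001,0,0.005,0],
    [0,0.001,0,0.01,0],
    [0,0.001,0,0.013,0],
    [0,0.001,0,0.015,0],
    [0,0.001,0,0.015,0]
  ]
}}

```text
clock: 29.78
position: [0.4495, 0.3528, 0.0304]
ee_rot: [[0.94, 0.341, 0.002], [0.341, -0.94, -0.0], [0.002, 0.001, -1.0]]
ft_force: [-1.8, -3.8, 11.2]
grip_width: 0.0572
grip_force: 33.2
```

To row units: -170 mm / 1000 = -0.17, -130 mm / 1000 = -0.13.

>>> {"method": "jog_arm", "body": {
  "targets": [
    [0,0,0,-0.001,0],
    [0,0,0,-0.001,0],
    [1,0,0,-0.001,0],
    [1,0,0,-0.001,0],
    [1,0,0,-0.001,0],
    [1,0,0,-0.001,0],
    [1,0,0,-0.02,0],
    [1,0,0,-0.05,0],
    [1,0,0,-0.09,0],
    [1,-0.04,0,-0.13,0],
    [1,-0.08,0,-0.17,0],
    [1,-0.08,0,-0.17,0],
    [1,-0.08,0,-0.17,0]
  ]
}}

```text
clock: 30.87
position: [0.3721, 0.3265, 0.203]
ee_rot: [[0.94, 0.342, 0.006], [0.342, -0.94, 0.004], [0.007, -0.002, -1.0]]
ft_force: [1.4, 0.6, 0.7]
grip_width: 0.0851
grip_force: 0.0
```

Run:
```python
from chk import *
c=(.447,.3515)
p=shot('wrist','w13'); 
for t,z in(('dish',.02),('ring_large',.006)):
    m=masks(p,t,proj(p,[*c,z])[0],60); print(t,m is not None and fit(t,(*c,0),[(p,m)],z=z,yaw=False))
s=shot('side'); a=s['frame'][320:440,250:410,::-1]; cv2.imwrite('pics/fin.png',np.hstack([cv2.resize(a,(440,330)),cv2.resize(p['frame'][:,:,::-1],(360,270))[:330].copy() if 0 else cv2.resize(p['frame'][:,:,::-1],(360,330))]))
m=masks(s,'dish',proj(s,[*c,.03])[0],60); print(m is not None and fit('dish',(*c,0),[(s,m)],z=.02,yaw=False))
```

```text
dish (array([0.44761736, 0.35343809, 0.        ]), np.float64(0.027421935310636525))
ring_large (array([0.44754349, 0.35379604, 0.        ]), np.float64(0.01602858601327206))
(array([0.44591302, 0.35074758, 0.        ]), np.float64(0.033365539452495985))
```

View pics/fin.png

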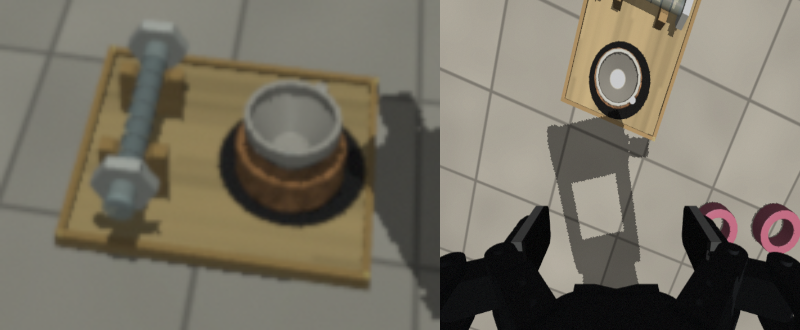

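The dish sits upright and concentric in the ring, and the short cylinder is cradled by both rails. The robot is clear of everything, so I'm handing in.

```bash
python3 -c "
from workcell import workorder
print(workorder.sign_off())"
```

```text
the job is handed in; nothing more can be done
None
```

Both kits are made up and handed in at about 31 s: cylinders cradled in the V-notches, cork rings flat within about 2 mm (small) and 3.5 mm (large) of their pad centres, and the dish upright in the large ring; the sign-off returned no verdict.

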